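# Start a coffee with the size wheel

## Task

A capsule is loaded and the cup is under the spout: press the coffee machine's lid fully shut, then roll the drink-size wheel until its dark line is level with the fourth bar from the machine's front, being gentle so that the wheel does not click down on the way. Then gently push the wheel down until it bottoms to start the coffee, and let go, leaving the lid shut and the wheel on the fourth bar; do not disturb the things around.

Things in the scene. Friction and masses are not known exactly. Their poses are not given: they have to be found in the camera images.
- machine: Black capsule coffee machine fixed on the worktop, 320 mm deep (its x), 130 mm wide (its y), flat deck 200 mm high. Origin: centre of its underside. Its front (spout, wheel) faces its -x, its frosted tank is at +x; turned about z by up to 0.4 rad. On the deck, front to back: the wheel slot (x -137 to -93 mm), the steel lid (shut: x -76 to +41 mm).
- wheel_top (a point): Nominal highest point of the drink-size wheel's rim, 115 mm before the machine's origin, 8 mm above the deck; fixed to the machine. The true rim lies up to 2.5 mm higher or lower, differing from machine to machine: feel for it. The wheel: knurled aluminium, radius 28 mm, 10 mm wide, axle along the machine's y; only its top stands out of a slot 45 mm long (x), 14 mm wide.
- fourth_bar (a point): Centre of the fourth printed bar on the deck, the wanted size: 24 mm long. Five white bars on the slot's +y side grow in length from front (smallest drink) to back (largest); the wheel's dark line (3.6 mm wide, across the rim) is level with them at wheel angles -0.6, -0.3, 0, +0.3 and +0.6. The fourth is at +0.3.
- size_wheel (a joint): Angle (rad) of the drink-size wheel, stops at -0.66 and +0.66. At 0 its dark line is at the top; the angle grows as the top of the rim moves to the machine's back (+x). Turned by rubbing its rim along x; friction of about 2 N at the rim; it stays where it is left. Wanted: +0.3. More than 15 N on the wheel damages it.
- wheel_press (a joint): How far (m) the sprung wheel and its axle are pushed straight down: 0 at rest, 0.003 bottomed. A preloaded spring: it does not give below about 6 N, then yields 1 mm per N, 9 N at the bottom, where it becomes hard. Past 1.5 mm it clicks and the brew starts with whatever is set.
- capsule_lid (a joint): Angle (rad) of the lid over the capsule well: 0 shut, up to 1.15 open; its free edge, toward the machine's front, rises as it opens. A stiff hinge: it stays where it is left and gives way to 1 to 3 N square on its upper face near the free edge (more nearer the hinge, or straight down while wide open); at 0 it meets a hard stop.
- lid_hinge (a point): Middle of the lid's hinge line (along the machine's y), 35 mm behind the machine's origin and 204 mm above the worktop. Axes are the machine's.
- lid_tab (a point): Upper end of the lid's 50 mm wide steel tab, 111 mm from the hinge line, middle of its width; moves with the lid. The lid is a steel plate 98 mm long, 112 mm wide, 8 mm thick, the tab 6 mm thick; shut, its upper face is 209 mm above the worktop.
- espresso_cup: White cup, 62 mm wide, 58 mm high, standing on the drip tray under the spout. Origin: centre of its underside. Leave alone.
- mug: Blue mug, 82 mm wide, 92 mm high, beside the machine. Origin: centre of its underside. Leave alone.
- sugar_jar: Glass jar with steel cap, 72 mm wide, 95 mm high, beside the machine. Origin: centre of its underside. Leave alone.
- teaspoon: Steel spoon 140 mm long, lying in front of or beside the machine. Leave alone.
- spare_capsule0: Spare aluminium capsule, 37 mm wide, 28 mm high, on the worktop. Leave alone.
- spare_capsule1: Another spare capsule. Leave alone.
- pepper_mill: Wooden mill, 54 mm wide, 175 mm high. Leave alone.

How it is judged:
By the outcome, as a careful person would: the job done as asked, in the order asked, and still so for the second after the job is handed in, with the robot touching nothing.
It also fails if it takes over 64 s, if anything falls off the work surface, if the arm or the gripper's body presses on something with over 40 N, if the wrist force passes 120 N, or if a joint passes its speed limit or range.

## Robot

A 6-joint arm with a two-finger parallel gripper is mounted at the origin on the work surface. World frame = base frame: x ahead of the robot, y to its left, z up, the work surface at z = 0. Lengths are in mm, angles in rad, forces in N, time in s.
With the tool pointing down it reaches from about 300 to 775 mm from the base axis. Payload 14.6 kg.
Tool frame: the origin (TCP) lies at the very end of the fingers, on their centre line; the grasp point (between the pads) lies 19 mm behind it; z points along the fingers, y is the line along which they close (so a half turn about z gives the same grasp; the last joint's range is limited). The gripper opens to 94 mm and grips with 3 to 60 N. Pads are 16 mm wide; open, the fingers measure 119 mm over their backs; the gripper's body (75 mm by 177 mm) begins 78 mm behind the grasp point.
Start: joints at [1.073, 0.3, 1.521, -0, 1.321, -0.067], TCP at [229.675, 499.739, 205.446] pointing down, gripper open.
Joint ranges: [-3.03, 3.03], [-0.79, 2.21], [0.23, 2.52], [-1.04, 4.18], [0, 3.07], [-2.55, 2.55]. Speed limits (rad/s): [2.22, 2.22, 2.57, 3.14, 3.14, 3.14].

## Interface

Orientations are given as [roll, pitch, yaw] about the fixed x, y, z axes, in that order (R = Rz(yaw) Ry(pitch) Rx(roll)).
In Python, from cell import manip, camera, get_calibration gives the robot as it stands.
- The arm moves only by the tool arm_command, never from a script. Its argument "targets" is a list of rows, each an object of numbers: "hand": the opening, from -1 (shut) to 1 (fully open), so that 0 is half open; "x", "y", "z": the shift along the tool's x, y, z in m; "yaw": the turn about the tool's z in rad. In form: [{"hand": .., "x": .., "y": .., "z": .., "yaw": ..}, ...]. A call has 1 to 10 rows; each row shifts and turns the commanded pose from where the row before left it, along the tool's axes as they then stand; what a row does not reach is not made up. A row lasts 1/10 s, in which the tool goes at most 50 mm and 8.59 degrees, less where a joint would pass 70% of its speed; a pose out of reach is approached as far as the arm can. A call is refused whole if a number of a shift passes 0.05 or a number of a turn 0.15, either way. A call with a gripper value outside its range is refused whole. The fingers move at their own pace and stop on an object; "newtons" is the grip in N (left out, the last holds). Time passes only in rows, so rows that do not move let the fingers close. It gives the time, the measured TCP pose, the force, the opening and the grip force at its end, in the units of the state.
- manip.read_state(): the state, without advancing time (a new reading comes with each control period).
- camera(name): name is "scene" or "side" or "wrist"; returns the picture (400x640x3 uint8, red, green, blue); there is no depth.
- get_calibration(name): a dict with "K" (3x3 intrinsics, pixels), "cam_to_world" (4x4, takes a point from camera to world coordinates). Camera axes: x right, y up, looking along -z (the intrinsics and any distortion apply to the point x, -y, -z); pixel columns grow to the right and rows downward; lengths in mm; the calibration is good to about 2 mm. A picture is of the moment at which its call begins: read the wrist's pose just before it. get_calibration takes no time and is no camera call; for the wrist camera it gives the pose at the moment of the call.
- manip.sign_off(): hands the job in; it is judged then, once.
The state is a dict: "clock": time; "joints": joint angles; "qd": joint speeds; "effort": joint torques, N m; "eef_pos": TCP position; "eef_rot": TCP orientation; "wrist_force": force on the tool from outside, world axes, zero at the start; "moment": the same for the moment, N m; "finger_gap": finger opening in mm; "finger_force": force on a finger pad.
Only numpy, scipy, OpenCV 4.12 (cv2) and the standard library are available. Lean on these libraries where they do the work, as an engineer would, in place of code of your own. Each camera call takes 0.05 s, during which the arm holds its last target. There are 200 camera calls.

## Working session

There is one attempt and no reset: what is moved stays moved. The work goes in short steps, Python scripts to look and compute and a tool call to move; the robot and the scene stay as the last step left them, time stands still between calls to the robot, and variables do not carry over. Pictures are saved under pics/ and viewed, at most 10 in all, crops included, and the job is handed in when it is done.

Besides the shell and the picture viewer there is one more tool, called in YAML: its name, and indented under it one key for each argument. arm_command: Moves the arm, as the interface text tells. Its arguments: {"type":"object","properties":{"targets":{"type":"array"},"newtons":{"type":"number"}},"required":["targets"]}

```bash
mkdir -p pics; python3 - <<'E'
from cell import manip,camera,get_calibration
import cv2,numpy as np
s=manip.read_state();print(s)
for n in("scene","side"):
    cv2.imwrite(f"pics/{n}0.png",camera(n)[:,:,::-1]);c=get_calibration(n);print(n,c)
E
```

```text
{'clock': 0.0, 'joints': array([ 1.07337199e+00,  3.00502925e-01,  1.52157652e+00, -7.76905782e-06,
        1.32071123e+00, -6.66065185e-02]), 'qd': array([-8.44112509e-04, -6.75256423e-04,  9.19311040e-05, -3.75038411e-05,
       -1.82061534e-03, -2.28310778e-05]), 'effort': array([-2.99133862e-03, -5.31815708e+01, -3.52731264e+01,  7.05914805e-02,
        2.45326204e-02, -8.67112180e-05]), 'eef_pos': array([229.56879289, 499.50655967, 204.87080655]), 'eef_rot': array([-3.14039678e+00, -7.22289472e-05,  2.71077672e+00]), 'wrist_force': array([ 1.06217616, -0.71010059,  0.33165189]), 'moment': array([0.02062772, 0.06922801, 0.04522267]), 'finger_force': 0.0, 'finger_gap': 94.21388672900966}
scene {'K': array([[510.52179948,   0.        , 313.71519083],
       [  0.        , 510.52179948, 201.40508322],
       [  0.        ,   0.        ,   1.        ]]), 'cam_to_world': array([[ 3.24623131e-01, -5.30702556e-01,  7.82926957e-01,
         1.63697100e+03],
       [ 9.45706806e-01,  1.96185753e-01, -2.59132760e-01,
        -3.41589513e+02],
       [-1.60766970e-02,  8.24539840e-01,  5.65575452e-01,
         9.11692972e+02],
       [ 0.00000000e+00,  0.00000000e+00,  0.00000000e+00,
         1.00000000e+00]])}
side {'K': array([[390.88075725,   0.        , 318.39272461],
       [  0.        , 390.88075725, 200.08058094],
       [  0.        ,   0.        ,   1.        ]]), 'cam_to_world': array([[ 7.96456653e-01,  3.12338185e-01, -5.17785340e-01,
         5.44531883e+01],
       [-6.04597524e-01,  4.26743514e-01, -6.72571043e-01,
        -6.54474080e+02],
       [ 1.08919167e-02,  8.48725416e-01,  5.28721604e-01,
         6.67999152e+02],
       [ 0.00000000e+00,  0.00000000e+00,  0.00000000e+00,
         1.00000000e+00]])}
```

View pics/scene0.png

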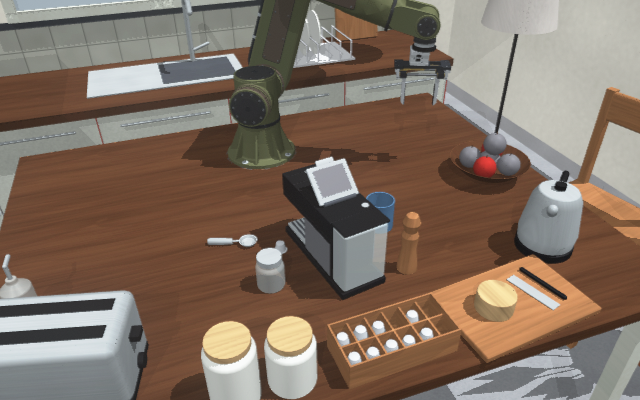

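View pics/side0.png

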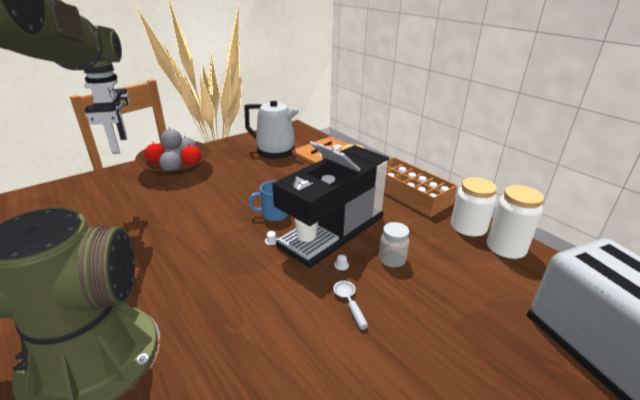

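The scene view shows the machine at about (335,225), lid open, with its front toward the robot. The side view shows it at about (330,200), with the wheel near (303,183).

```bash
python3 - <<'E'
import cv2,numpy as np
a=cv2.imread("pics/scene0.png")[150:300,275:405];b=cv2.imread("pics/side0.png")[135:270,260:400]
a=cv2.resize(a,(390,450),interpolation=cv2.INTER_CUBIC);b=cv2.resize(b,(410,395),interpolation=cv2.INTER_CUBIC)
o=np.zeros((450,800,3),np.uint8);o[:450,:390]=a;o[:395,390:]=b
for i in range(0,450,60): cv2.putText(o,str(150+i//3),(0,i+8),0,.35,(0,255,0))
cv2.imwrite("pics/crop.png",o)
E
```

```text
(no output)
```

View pics/crop.png

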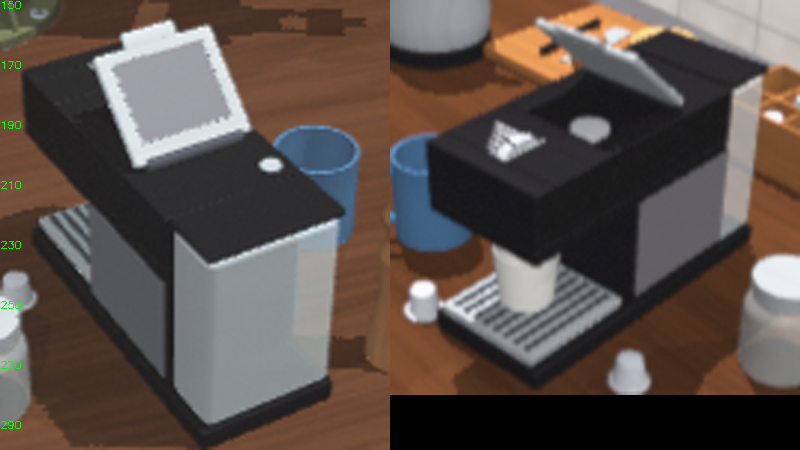

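Deck corners are clear. In the scene crop they are (23,72), (210,267), (343,212); in the side crop (430,147), (537,203), (768,66), (655,30). The lid tab top is at about (147,30) in the scene crop.

```bash
cat > h.py <<'E'
import numpy as np,cv2
from cell import manip,camera,get_calibration
def ray(c,u,v):
    K,T=c["K"],c["cam_to_world"]
    d=np.array([(u-K[0,2])/K[0,0],-(v-K[1,2])/K[1,1],-1]);return T[:3,3],T[:3,:3]@d
def plane(c,u,v,z):
    o,d=ray(c,u,v);return o+d*(z-o[2])/d[2]
def proj(c,p):
    q=np.linalg.inv(c["cam_to_world"])@np.append(p,1);K=c["K"]
    return K[0,0]*q[0]/-q[2]+K[0,2],K[1,2]-K[1,1]*q[1]/-q[2]
E
python3 - <<'E'
from h import *
np.set_printoptions(precision=1,suppress=True)
S=get_calibration("scene");D=get_calibration("side")
f=lambda x,y:(275+x/3,150+y/3); g=lambda x,y:(260+(x-390)/2.929,135+y/2.926)
P={}
for n,p in dict(fm=(23,72),bm=(210,267),bp=(343,212)).items(): P['S'+n]=plane(S,*f(*p),200)
for n,p in dict(fp=(430,147),fm=(537,203),bm=(768,66),bp=(655,30)).items(): P['D'+n]=plane(D,*g(*p),200)
for k in P:print(k,P[k])
for a,b in(('Sfm','Sbm'),('Sbm','Sbp'),('Dfm','Dbm'),('Dfp','Dbp'),('Dfp','Dfm'),('Dbm','Dbp')):
    d=P[b]-P[a];print(a,b,np.linalg.norm(d),np.arctan2(d[1],d[0]))
print("centre",np.mean([P[k] for k in P if k[0]=='D'],0),(P['Sfm']+P['Sbp'])/2)
for p in((147,30),(122,40),(172,24)):
    print(ray(S,*f(*p)))
# lid tab triangulation
o1,d1=ray(S,*f(147,31));o2,d2=ray(D,*g(552,20))
A=np.stack([d1,-d2],1);t=np.linalg.lstsq(A,o2-o1,rcond=None)[0];print(o1+t[0]*d1,o2+t[1]*d2)
E
```

```text
Sfm [500.1 -51.4 200. ]
Sbm [815.6   1.8 200. ]
Sbp [787.8 123.9 200. ]
Dfp [466.7  58.2 200. ]
Dfm [487.1 -62.8 200. ]
Dbm [804.    2.4 200. ]
Dbp [772.2 127.3 200. ]
Sfm Sbm 319.9006068784052 0.16706737463204674
Sbm Sbp 125.23774164157601 1.7949262186875188
Dfm Dbm 323.4883831432749 0.20268905458738826
Dfp Dbp 313.21255740090146 0.2222776898979491
Dfp Dfm 122.66915115049332 -1.4039585919966748
Dbm Dbp 128.86227070082708 1.8195897338316636
centre [632.5  31.3 200. ] [644.   36.2 200. ]
(array([1637. , -341.6,  911.7]), array([-0.8,  0.3, -0.5]))
(array([1637. , -341.6,  911.7]), array([-0.8,  0.3, -0.5]))
(array([1637. , -341.6,  911.7]), array([-0.8,  0.3, -0.5]))
[587.8  35.  271.8] [582.8  47.  287.1]
```

arm_command:
  targets:
    - {"hand": -1,"z": -0.03,"yaw": -0.126}
    - {"hand": -1,"z": -0.03,"yaw": -0.126}
    - {"hand": -1,"z": -0.03,"yaw": -0.126}
    - {"hand": -1,"z": -0.03,"yaw": -0.126}
    - {"hand": -1,"z": -0.02,"yaw": -0.126}
    - {"hand": -1,"x": -0.02,"y": -0.04}
    - {"hand": -1,"x": -0.02,"y": -0.04}
    - {"hand": -1,"x": -0.02,"y": -0.04}
    - {"hand": -1,"x": -0.02,"y": -0.04}
    - {"hand": -1,"x": -0.02,"y": -0.04}
  newtons: 20

```text
schema error: expected keys hand, x, y, z, yaw
```

arm_command:
  targets:
    - {"hand": -1,"x": -0.018,"y": -0.04}
    - {"hand": -1,"x": -0.018,"y": -0.04}
    - {"hand": -1,"x": -0.018,"y": -0.04}
    - {"hand": -1,"x": -0.018,"y": -0.04}
    - {"hand": -1,"x": -0.018,"y": -0.04}
    - {"hand": -1,"x": -0.018,"y": -0.04}
    - {"hand": -1,"x": -0.018,"y": -0.04}
    - {"hand": -1,"x": -0.015,"y": -0.03}
    - {"hand": -1,"x": -0.01,"y": -0.02}
    - {"hand": -1}

```text
schema error: expected keys hand, x, y, z, yaw
```

```bash
python3 - <<'E'
from h import *
np.set_printoptions(precision=2,suppress=True)
s=manip.read_state();print({k:s[k] for k in("clock","eef_pos","eef_rot","wrist_force","finger_gap","joints")})
c=get_calibration("wrist");print(c)
cv2.imwrite("pics/w1.png",camera("wrist")[:,:,::-1])
E
```

```text
{'clock': 0.1, 'eef_pos': array([229.59, 499.54, 204.95]), 'eef_rot': array([-3.14, -0.  ,  2.71]), 'wrist_force': array([-0.82,  0.24,  0.61]), 'finger_gap': 94.26817802830622, 'joints': array([ 1.07,  0.3 ,  1.52,  0.  ,  1.32, -0.07])}
{'K': array([[276.12,   0.  , 319.61],
       [  0.  , 276.12, 198.46],
       [  0.  ,   0.  ,   1.  ]]), 'cam_to_world': array([[  0.42,  -0.88,  -0.22, 166.32],
       [  0.91,   0.4 ,   0.1 , 528.36],
       [ -0.  ,  -0.24,   0.97, 384.58],
       [  0.  ,   0.  ,   0.  ,   1.  ]])}
```

View pics/w1.png

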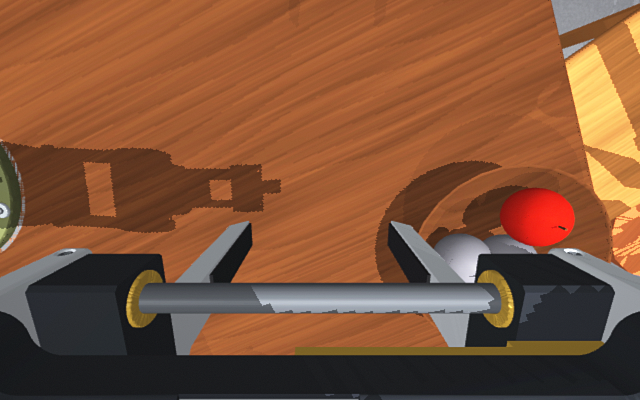

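The wrist view shows the open fingers at the bottom centre (250,240 and 390,240); the camera sits on the tool's +x side. The moves were refused because every row needs all the keys, so I'm resending them.

arm_command:
  targets:
    - {"hand": -1,"x": 0,"y": 0,"z": -0.03,"yaw": -0.126}
    - {"hand": -1,"x": 0,"y": 0,"z": -0.03,"yaw": -0.126}
    - {"hand": -1,"x": 0,"y": 0,"z": -0.03,"yaw": -0.126}
    - {"hand": -1,"x": 0,"y": 0,"z": -0.03,"yaw": -0.126}
    - {"hand": -1,"x": 0,"y": 0,"z": -0.02,"yaw": -0.126}
    - {"hand": -1,"x": -0.02,"y": -0.04,"z": 0,"yaw": 0}
    - {"hand": -1,"x": -0.02,"y": -0.04,"z": 0,"yaw": 0}
    - {"hand": -1,"x": -0.02,"y": -0.04,"z": 0,"yaw": 0}
    - {"hand": -1,"x": -0.02,"y": -0.04,"z": 0,"yaw": 0}
    - {"hand": -1,"x": -0.02,"y": -0.04,"z": 0,"yaw": 0}
  newtons: 20

```text
clock: 1.15
eef_pos: [368.0, 321.9, 345.4]
eef_rot: [-3.142, -0.0, -2.942]
wrist_force: [0.7, 0.3, -0.8]
finger_gap: 17.5
finger_force: 0.0
```

arm_command:
  targets:
    - {"hand": -1,"x": -0.018,"y": -0.04,"z": 0,"yaw": 0}
    - {"hand": -1,"x": -0.018,"y": -0.04,"z": 0,"yaw": 0}
    - {"hand": -1,"x": -0.018,"y": -0.04,"z": 0,"yaw": 0}
    - {"hand": -1,"x": -0.018,"y": -0.04,"z": 0,"yaw": 0}
    - {"hand": -1,"x": -0.018,"y": -0.04,"z": 0,"yaw": 0}
    - {"hand": -1,"x": -0.018,"y": -0.04,"z": 0,"yaw": 0}
    - {"hand": -1,"x": -0.018,"y": -0.04,"z": 0,"yaw": 0}
    - {"hand": -1,"x": -0.015,"y": -0.03,"z": 0,"yaw": 0}
    - {"hand": -1,"x": -0.01,"y": -0.02,"z": 0,"yaw": 0}
    - {"hand": -1,"x": 0,"y": 0,"z": 0,"yaw": 0}

```text
clock: 2.15
eef_pos: [581.5, 27.8, 344.2]
eef_rot: [3.141, -0.002, -2.945]
wrist_force: [-0.3, -0.5, 0.4]
finger_gap: 0.4
finger_force: 0.0
```

```bash
python3 - <<'E'
from h import *
np.set_printoptions(precision=3,suppress=True)
s=manip.read_state();print({k:s[k] for k in("clock","eef_pos","eef_rot","wrist_force","finger_gap","joints")})
np.save("w2T",get_calibration("wrist")["cam_to_world"])
cv2.imwrite("pics/w2.png",camera("wrist")[:,:,::-1])
E
```

```text
{'clock': 2.15, 'eef_pos': array([581.484,  27.815, 344.241]), 'eef_rot': array([ 3.141, -0.002, -2.945]), 'wrist_force': array([-0.291, -0.483,  0.427]), 'finger_gap': 0.4480979573646733, 'joints': array([-0.015,  0.317,  1.184, -0.   ,  1.643, -1.782])}
```

View pics/w2.png

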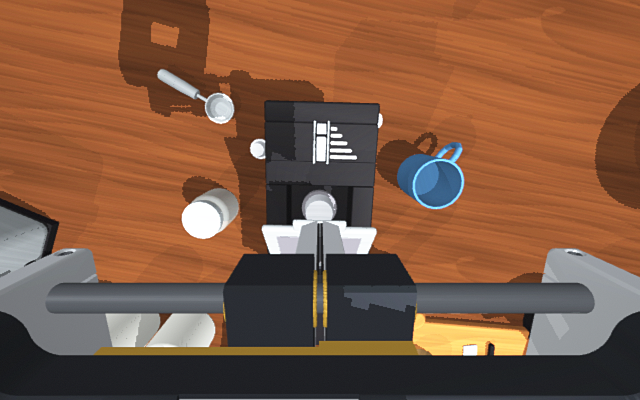

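The wrist view shows the wheel at (321,142), the bars at (330–357,128–157), and the deck's front edge from (267,101) to (380,104). The fingertip is over the open lid at (320,225).

```bash
python3 - <<'E'
from h import *
np.set_printoptions(precision=3,suppress=True)
c=get_calibration("wrist")
P={k:plane(c,*p,200) for k,p in dict(fm=(266.5,101),fp=(380,103.5),sm=(263,217),sp=(373,219),slot=(321.5,142),b1=(337,128.5),b5=(344,157.5)).items()}
for k in P:print(k,P[k])
a=P['fp']-P['fm'];print(np.linalg.norm(a),np.arctan2(a[1],a[0])-np.pi/2)
for x,y in(('fm','sm'),('fp','sp')):
  a=P[y]-P[x];print(np.arctan2(a[1],a[0]))
for yaw in(.2,.21):
  e=np.array([np.cos(yaw),np.sin(yaw),0]);print(P['slot']+115*e,(P['fm']+P['fp'])/2+160*e)
I=cv2.imread("pics/w2.png");o=cv2.resize(I[90:190,255:390],(810//1,600),interpolation=cv2.INTER_CUBIC)[:,:800];cv2.imwrite("pics/w2c.png",o)
E
```

```text
fm [492.935 -48.617 200.   ]
fp [470.576  75.884 200.   ]
sm [627.491 -32.273 200.   ]
sp [603.389 100.987 200.   ]
slot [524.711  20.271 200.   ]
b1 [506.46  34.58 200.  ]
b5 [536.919  49.542 200.   ]
126.49287806730585 0.1776894500016173
0.12087210358916751
0.18680505130790942
[637.418  43.118 200.   ] [638.566  45.421 200.   ]
[637.184  44.244 200.   ] [638.24   46.987 200.   ]
```

View pics/w2c.png

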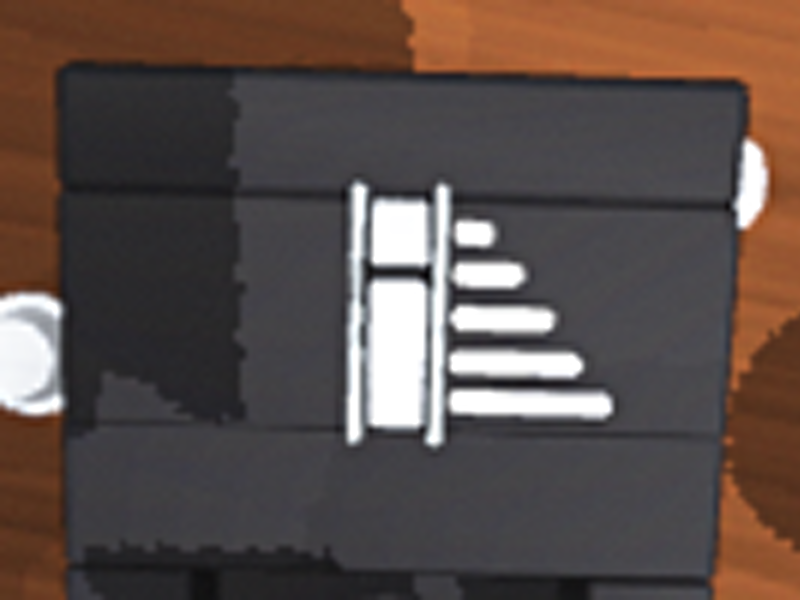

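The dark line is near the second bar (wheel about -0.33). I'll shut the lid first.

arm_command:
  targets:
    - {"hand": -1,"x": -0.02,"y": 0,"z": 0,"yaw": 0}
    - {"hand": -1,"x": 0,"y": 0,"z": 0.02,"yaw": 0}
    - {"hand": -1,"x": 0,"y": 0,"z": 0.02,"yaw": 0}
    - {"hand": -1,"x": 0,"y": 0,"z": 0.015,"yaw": 0}
    - {"hand": -1,"x": 0,"y": 0,"z": 0.01,"yaw": 0}
    - {"hand": -1,"x": 0,"y": 0,"z": 0.01,"yaw": 0}
    - {"hand": -1,"x": 0,"y": 0,"z": 0.01,"yaw": 0}

```text
clock: 2.9
eef_pos: [600.2, 34.3, 260.4]
eef_rot: [-3.141, 0.001, -2.942]
wrist_force: [-0.3, -0.6, 1.1]
finger_gap: 0.4
finger_force: 0.3
```

arm_command:
  targets:
    - {"hand": -1,"x": 0.003,"y": 0,"z": 0.008,"yaw": 0}
    - {"hand": -1,"x": 0.003,"y": 0,"z": 0.008,"yaw": 0}
    - {"hand": -1,"x": 0.003,"y": 0,"z": 0.008,"yaw": 0}
    - {"hand": -1,"x": 0,"y": 0,"z": 0.006,"yaw": 0}
    - {"hand": -1,"x": 0,"y": 0,"z": 0.005,"yaw": 0}

```text
clock: 3.4
eef_pos: [591.3, 32.0, 225.0]
eef_rot: [-3.142, 0.0, -2.942]
wrist_force: [-0.6, -0.6, 0.1]
finger_gap: 0.5
finger_force: 0.3
```

arm_command:
  targets:
    - {"hand": -1,"x": 0,"y": 0,"z": 0.005,"yaw": 0}
    - {"hand": -1,"x": 0,"y": 0,"z": 0.004,"yaw": 0}
    - {"hand": -1,"x": 0,"y": 0,"z": 0.003,"yaw": 0}
    - {"hand": -1,"x": 0,"y": 0,"z": 0.002,"yaw": 0}
    - {"hand": -1,"x": 0,"y": 0,"z": 0,"yaw": 0}

```text
clock: 3.9
eef_pos: [591.4, 32.1, 211.2]
eef_rot: [3.142, -0.0, -2.942]
wrist_force: [-0.5, -0.4, -0.0]
finger_gap: 0.3
finger_force: 0.0
```

arm_command:
  targets:
    - {"hand": -1,"x": 0,"y": 0,"z": 0.001,"yaw": 0}
    - {"hand": -1,"x": 0,"y": 0,"z": 0.001,"yaw": 0}
    - {"hand": -1,"x": 0,"y": 0,"z": 0,"yaw": 0}

```text
clock: 4.2
eef_pos: [591.4, 32.1, 209.4]
eef_rot: [-3.142, 0.0, -2.942]
wrist_force: [0.7, -0.4, -0.2]
finger_gap: 0.5
finger_force: 0.0
```

arm_command:
  targets:
    - {"hand": -1,"x": 0,"y": 0,"z": 0.001,"yaw": 0}
    - {"hand": -1,"x": 0,"y": 0,"z": 0,"yaw": 0}

```text
clock: 4.4
eef_pos: [591.5, 32.0, 208.8]
eef_rot: [-3.141, 0.001, -2.942]
wrist_force: [-0.5, -0.0, 2.8]
finger_gap: 0.7
finger_force: 1.5
```

```bash
python3 - <<'E'
from h import *
np.set_printoptions(precision=3,suppress=True)
print([manip.read_state()[k] for k in("eef_pos","wrist_force")])
w=camera("wrist")[90:270,215:425,::-1];d=camera("side")[120:270,250:410,::-1]
o=np.zeros((400,800,3),np.uint8);o[:360,:420]=cv2.resize(w,(420,360),interpolation=2);o[:356,420:]=cv2.resize(d,(380,356),interpolation=2)
cv2.imwrite("pics/c3.png",o)
c=get_calibration("wrist");print(proj(c,manip.read_state()["eef_pos"]))
E
```

```text
[array([591.466,  32.044, 208.781]), array([-0.533, -0.007,  2.791])]
(np.float64(319.6342409902948), np.float64(234.00381433037387))
```

View pics/c3.png

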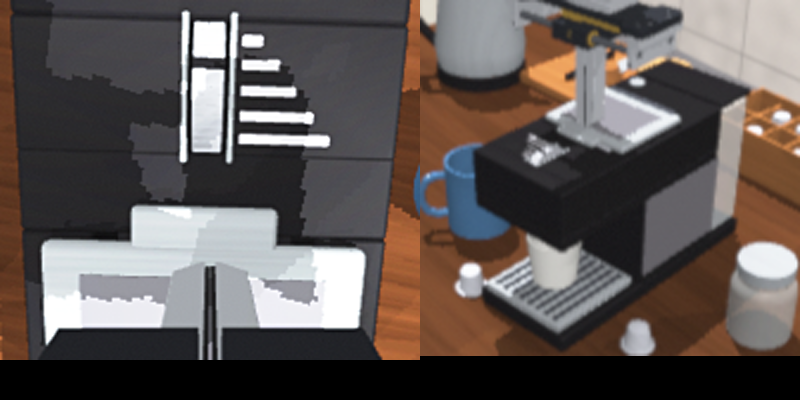

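The lid is flat and shut, with the fingertip at wrist pixel (320,222) and the wheel at (319,133). The tab's front edge is at row 193. I'll press a bit more to be sure it is shut.

arm_command:
  targets:
    - {"hand": -1,"x": 0,"y": 0,"z": 0.001,"yaw": 0}
    - {"hand": -1,"x": 0,"y": 0,"z": 0.001,"yaw": 0}
    - {"hand": -1,"x": 0,"y": 0,"z": 0,"yaw": 0}

```text
clock: 4.8
eef_pos: [591.6, 32.1, 208.5]
eef_rot: [-3.141, 0.002, -2.942]
wrist_force: [-6.8, -0.5, 17.5]
finger_gap: 0.4
finger_force: 8.7
```

```bash
python3 - <<'E'
from h import *
np.set_printoptions(precision=2,suppress=True)
s=manip.read_state();c=get_calibration("wrist");p=s["eef_pos"];print(p,s["wrist_force"])
y=s["eef_rot"][2];ax=np.array([np.cos(y),np.sin(y)]);ay=np.array([np.sin(y),-np.cos(y)])
f=lambda u,v:(215+u/2,90+v/2)
for n,q,z in(("slotmid",f(208,87),201),("tabmid",f(204,206),208),("wheel",f(208,87),208),("line",f(208,63),207),("slotF",f(212,12),200),("slotB",f(207,161),200)):
    w=plane(c,*q,z);d=w[:2]-p[:2];print(n,w,"tool dx,dy",d@ax,d@ay)
E
```

```text
[591.56  32.07 208.46] [-6.82 -0.52 17.5 ]
slotmid [525.39  18.21 201.  ] tool dx,dy 67.59903373389412 -0.4918886898021308
tabmid [563.52  24.57 208.  ] tool dx,dy 28.968895386687528 -1.8050874305180975
wheel [525.3  18.2 208. ] tool dx,dy 67.69269975334251 -0.48094127039456536
line [518.08  16.74 207.  ] tool dx,dy 75.05812520773388 -0.4849572303250026
slotF [502.17  14.82 200.  ] tool dx,dy 91.03251323474964 0.7832167227364718
slotB [549.64  22.76 200.  ] tool dx,dy 42.93392261262761 -0.8274515134911445
```

arm_command:
  targets:
    - {"hand": -1,"x": 0,"y": 0,"z": -0.005,"yaw": 0}
    - {"hand": -1,"x": 0,"y": 0,"z": -0.01,"yaw": 0}
    - {"hand": -1,"x": 0,"y": 0,"z": -0.01,"yaw": 0}
    - {"hand": -1,"x": 0.024,"y": 0,"z": 0,"yaw": 0}
    - {"hand": -1,"x": 0.024,"y": 0,"z": 0,"yaw": 0}
    - {"hand": -1,"x": 0.0245,"y": -0.0005,"z": 0,"yaw": 0}
    - {"hand": -1,"x": 0,"y": 0,"z": 0.01,"yaw": 0}
    - {"hand": -1,"x": 0,"y": 0,"z": 0.006,"yaw": 0}
    - {"hand": -1,"x": 0,"y": 0,"z": 0,"yaw": 0}
    - {"hand": -1,"x": 0,"y": 0,"z": 0,"yaw": 0}

```text
clock: 5.8
eef_pos: [520.9, 17.4, 215.2]
eef_rot: [3.141, -0.001, -2.942]
wrist_force: [-0.0, 0.6, -0.4]
finger_gap: 0.6
finger_force: 0.0
```

```bash
python3 - <<'E'
from h import *
np.set_printoptions(precision=2,suppress=True)
s=manip.read_state();c=get_calibration("wrist");p=s["eef_pos"];print(p,s["wrist_force"],proj(c,p))
I=camera("wrist")[:,:,::-1];cv2.imwrite("pics/w4.png",I);cv2.imwrite("pics/c4.png",cv2.resize(I[100:280,220:420],(800,600*180*800//(200*600)//1 if 0 else 600),interpolation=2))
E
```

```text
[520.92  17.37 215.17] [-0.02  0.57 -0.36] (np.float64(319.6784765298233), np.float64(234.01163975973108))
```

View pics/c4.png

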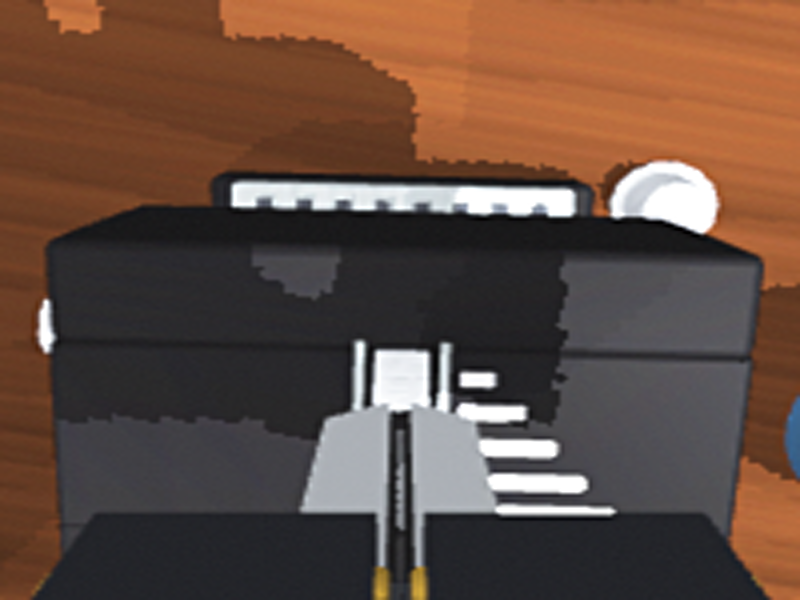

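The tip is centred over the wheel (crop pixel 400,410), with the five bars to its right. Next I'll feel for the rim.

arm_command:
  targets:
    - {"hand": -1,"x": 0,"y": 0,"z": 0.002,"yaw": 0}
    - {"hand": -1,"x": 0,"y": 0,"z": 0.002,"yaw": 0}
    - {"hand": -1,"x": 0,"y": 0,"z": 0,"yaw": 0}

```text
clock: 6.15
eef_pos: [520.4, 17.2, 211.1]
eef_rot: [3.141, -0.0, -2.942]
wrist_force: [-0.7, -0.4, 0.4]
finger_gap: 0.8
finger_force: 0.0
```

arm_command:
  targets:
    - {"hand": -1,"x": 0,"y": 0,"z": 0.0005,"yaw": 0}
    - {"hand": -1,"x": 0,"y": 0,"z": 0,"yaw": 0}

```text
clock: 6.35
eef_pos: [520.4, 17.2, 210.9]
eef_rot: [-3.142, 0.0, -2.942]
wrist_force: [-0.2, 0.2, -0.2]
finger_gap: 0.4
finger_force: 0.0
```

arm_command:
  targets:
    - {"hand": -1,"x": 0,"y": 0,"z": 0.0005,"yaw": 0}
    - {"hand": -1,"x": 0,"y": 0,"z": 0,"yaw": 0}

```text
clock: 6.55
eef_pos: [520.4, 17.2, 210.4]
eef_rot: [3.142, -0.0, -2.942]
wrist_force: [0.1, -0.2, -0.0]
finger_gap: 0.6
finger_force: 0.0
```

arm_command:
  targets:
    - {"hand": -1,"x": 0,"y": 0,"z": 0.0005,"yaw": 0}
    - {"hand": -1,"x": 0,"y": 0,"z": 0,"yaw": 0}

```text
clock: 6.75
eef_pos: [520.4, 17.2, 209.9]
eef_rot: [-3.142, -0.0, -2.942]
wrist_force: [0.3, 0.4, -0.5]
finger_gap: 0.3
finger_force: 0.0
```

arm_command:
  targets:
    - {"hand": -1,"x": 0,"y": 0,"z": 0.0005,"yaw": 0}
    - {"hand": -1,"x": 0,"y": 0,"z": 0,"yaw": 0}

```text
clock: 6.95
eef_pos: [520.4, 17.2, 209.4]
eef_rot: [-3.142, -0.0, -2.942]
wrist_force: [0.4, 0.6, -1.0]
finger_gap: 0.5
finger_force: 0.0
```

arm_command:
  targets:
    - {"hand": -1,"x": 0,"y": 0,"z": 0.0005,"yaw": 0}
    - {"hand": -1,"x": 0,"y": 0,"z": 0,"yaw": 0}

```text
clock: 7.15
eef_pos: [520.4, 17.2, 208.9]
eef_rot: [3.142, -0.0, -2.942]
wrist_force: [0.4, 0.1, 0.4]
finger_gap: 0.6
finger_force: 0.0
```

arm_command:
  targets:
    - {"hand": -1,"x": 0,"y": 0,"z": 0.0005,"yaw": 0}
    - {"hand": -1,"x": 0,"y": 0,"z": 0,"yaw": 0}

```text
clock: 7.35
eef_pos: [520.5, 17.2, 208.7]
eef_rot: [-3.142, 0.0, -2.942]
wrist_force: [-1.0, 0.0, 2.7]
finger_gap: 0.5
finger_force: 1.3
```

arm_command:
  targets:
    - {"hand": -1,"x": 0,"y": 0,"z": 0.0002,"yaw": 0}
    - {"hand": -1,"x": 0,"y": 0,"z": 0,"yaw": 0}

```text
clock: 7.55
eef_pos: [520.5, 17.2, 208.6]
eef_rot: [-3.141, 0.001, -2.942]
wrist_force: [-1.5, -0.3, 4.8]
finger_gap: 0.2
finger_force: 2.5
```

arm_command:
  targets:
    - {"hand": -1,"x": -0.001,"y": 0,"z": 0,"yaw": 0}
    - {"hand": -1,"x": -0.001,"y": 0,"z": 0,"yaw": 0}
    - {"hand": -1,"x": -0.001,"y": 0,"z": 0,"yaw": 0}

```text
clock: 7.85
eef_pos: [523.4, 17.8, 208.6]
eef_rot: [-3.141, 0.0, -2.942]
wrist_force: [-1.7, -0.3, 5.9]
finger_gap: 0.6
finger_force: 2.7
```

arm_command:
  targets:
    - {"hand": -1,"x": -0.001,"y": 0,"z": -0.0001,"yaw": 0}
    - {"hand": -1,"x": -0.001,"y": 0,"z": 0,"yaw": 0}
    - {"hand": -1,"x": -0.001,"y": 0,"z": 0,"yaw": 0}

```text
clock: 8.15
eef_pos: [526.4, 18.3, 208.6]
eef_rot: [-3.141, 0.0, -2.942]
wrist_force: [-1.8, -1.3, 5.7]
finger_gap: 0.5
finger_force: 2.7
```

arm_command:
  targets:
    - {"hand": -1,"x": -0.001,"y": 0,"z": -0.0001,"yaw": 0}
    - {"hand": -1,"x": -0.001,"y": 0,"z": 0,"yaw": 0}
    - {"hand": -1,"x": -0.001,"y": 0,"z": 0,"yaw": 0}

```text
clock: 8.45
eef_pos: [529.3, 18.9, 208.6]
eef_rot: [-3.141, 0.0, -2.942]
wrist_force: [-1.5, -1.5, 5.0]
finger_gap: 0.6
finger_force: 2.7
```

arm_command:
  targets:
    - {"hand": -1,"x": 0,"y": 0,"z": -0.003,"yaw": 0}
    - {"hand": -1,"x": 0,"y": 0,"z": -0.01,"yaw": 0}
    - {"hand": -1,"x": -0.03,"y": 0,"z": 0,"yaw": 0}
    - {"hand": -1,"x": -0.0335,"y": 0,"z": 0,"yaw": 0}
    - {"hand": -1,"x": 0,"y": 0,"z": 0,"yaw": 0}
    - {"hand": -1,"x": 0,"y": 0,"z": 0,"yaw": 0}

```text
clock: 9.05
eef_pos: [591.3, 31.7, 221.2]
eef_rot: [3.141, -0.001, -2.942]
wrist_force: [-0.7, -0.0, 0.1]
finger_gap: 0.6
finger_force: 0.0
```

```bash
cat > line.py <<'E'
from h import *
np.set_printoptions(precision=2,suppress=True,linewidth=150)
import sys
from scipy.optimize import brentq
s=manip.read_state();c=get_calibration("wrist");p=s["eef_pos"];print(s["clock"],p,s["wrist_force"])
I=camera("wrist");cv2.imwrite(f"pics/{sys.argv[1]}.png",I[:,:,::-1])
g=I.mean(2)
bars=g[100:170,337:342].mean(1)
_,lab,st,cen=cv2.connectedComponentsWithStats(((g[95:180,332:385]>190)*255).astype(np.uint8))
B=sorted([(cen[i]+[332,95]).tolist()+[int(st[i,4]),int(st[i,2])] for i in range(1,len(st)) if st[i,4]>12],key=lambda b:b[1])
print(np.array(B))
print("wheel",g[98:172,314:325].mean(1).astype(int))
yaw=s["eef_rot"][2];ax=-np.array([np.cos(yaw),np.sin(yaw)])
bx=[plane(c,b[0],b[1],200)[:2]@ax for b in B];print("bars along",np.array(bx)-np.array(bx)[len(bx)//2])
if len(sys.argv)>2: bx3=float(sys.argv[2])+p[:2]@ax
else: bx3=bx[len(bx)//2]
w=g[98:172,314:325].mean(1);np.save("prof",w)
i0=np.argmin(w[8:62])+8;k=np.arange(i0-3,i0+4);wt=np.clip(np.median(w)-w[k],0,None)
v=98+(wt*k).sum()/wt.sum();u=319.3
def f(th):
    q=plane(c,u,v,180.75+28*np.cos(th));return q[:2]@ax-bx3-28*np.sin(th)
print("row",v,"theta",brentq(f,-.9,.9),"bar3 rel tcp",bx3-p[:2]@ax)
E
python3 line.py l1
```

```text
9.05 [591.35  31.68 221.19] [-0.67 -0.01  0.11]
[[332.   106.    15.     1.  ]
 [340.2  111.52  56.    10.  ]
 [344.32 122.9   81.    17.  ]
 [347.71 135.25 118.    27.  ]
 [352.33 147.2  166.    34.  ]
 [356.51 157.9  197.    43.  ]]
wheel [ 66  62  50  35  77 240 255 254 253 254 253 254 254 254 254 254 254 250 240 238 235 236 237 225 236 237 239 243 234 241 241 242 243 248 255 115  31
  34  34  34 115 251 238 232 230 228 226 225 226 222 219 217 222 216 213 213 218 228 235 234 231 229 224 228 225 218 104  31  35  38  38  38  38  39]
bars along [-19.73 -16.08  -8.45   0.     8.35  15.97]
row 135.1791985897349 theta -0.006085858090821449 bar3 rel tcp -66.28606050356689
```

The line is now at the third bar (row 135.5, θ≈0.00), so it rolled without slipping. I need another +0.3 rad, about 8.3 mm.

arm_command:
  targets:
    - {"hand": -1,"x": 0.035,"y": 0,"z": 0,"yaw": 0}
    - {"hand": -1,"x": 0.035,"y": 0,"z": 0,"yaw": 0}
    - {"hand": -1,"x": 0,"y": 0,"z": 0.006,"yaw": 0}
    - {"hand": -1,"x": 0,"y": 0,"z": 0.005,"yaw": 0}
    - {"hand": -1,"x": 0,"y": 0,"z": 0.001,"yaw": 0}
    - {"hand": -1,"x": 0,"y": 0,"z": 0.0005,"yaw": 0}
    - {"hand": -1,"x": 0,"y": 0,"z": 0,"yaw": 0}
    - {"hand": -1,"x": 0,"y": 0,"z": 0,"yaw": 0}

```text
clock: 9.9
eef_pos: [523.1, 17.8, 208.9]
eef_rot: [3.142, -0.0, -2.942]
wrist_force: [0.2, -0.2, -0.4]
finger_gap: 0.3
finger_force: 0.0
```

arm_command:
  targets:
    - {"hand": -1,"x": 0,"y": 0,"z": 0.0005,"yaw": 0}
    - {"hand": -1,"x": 0,"y": 0,"z": 0,"yaw": 0}

```text
clock: 10.1
eef_pos: [523.1, 17.8, 208.7]
eef_rot: [-3.142, 0.0, -2.942]
wrist_force: [0.5, 0.5, 1.6]
finger_gap: 0.5
finger_force: 1.3
```

arm_command:
  targets:
    - {"hand": -1,"x": 0,"y": 0,"z": 0.0003,"yaw": 0}
    - {"hand": -1,"x": 0,"y": 0,"z": 0,"yaw": 0}

```text
clock: 10.3
eef_pos: [523.1, 17.8, 208.6]
eef_rot: [-3.141, 0.001, -2.942]
wrist_force: [0.0, -0.0, 5.6]
finger_gap: 0.3
finger_force: 2.7
```

arm_command:
  targets:
    - {"hand": -1,"x": -0.001,"y": 0,"z": -0.0001,"yaw": 0}
    - {"hand": -1,"x": -0.001,"y": 0,"z": 0,"yaw": 0}
    - {"hand": -1,"x": -0.001,"y": 0,"z": 0,"yaw": 0}
    - {"hand": -1,"x": -0.001,"y": 0,"z": 0,"yaw": 0}

```text
clock: 10.7
eef_pos: [526.8, 18.5, 208.6]
eef_rot: [-3.141, 0.0, -2.942]
wrist_force: [-2.1, -0.0, 5.6]
finger_gap: 0.4
finger_force: 2.7
```

arm_command:
  targets:
    - {"hand": -1,"x": -0.001,"y": 0,"z": -0.0001,"yaw": 0}
    - {"hand": -1,"x": -0.001,"y": 0,"z": 0,"yaw": 0}
    - {"hand": -1,"x": -0.001,"y": 0,"z": 0,"yaw": 0}
    - {"hand": -1,"x": -0.001,"y": 0,"z": 0,"yaw": 0}
    - {"hand": -1,"x": -0.0003,"y": 0,"z": 0,"yaw": 0}
    - {"hand": -1,"x": 0,"y": 0,"z": 0,"yaw": 0}

```text
clock: 11.3
eef_pos: [531.1, 19.2, 208.6]
eef_rot: [-3.141, 0.0, -2.942]
wrist_force: [-0.4, -1.4, 5.6]
finger_gap: 0.8
finger_force: 2.7
```

arm_command:
  targets:
    - {"hand": -1,"x": 0,"y": 0,"z": -0.003,"yaw": 0}
    - {"hand": -1,"x": 0,"y": 0,"z": -0.01,"yaw": 0}
    - {"hand": -1,"x": -0.03,"y": 0,"z": 0,"yaw": 0}
    - {"hand": -1,"x": -0.0315,"y": 0,"z": 0,"yaw": 0}
    - {"hand": -1,"x": 0,"y": 0,"z": 0,"yaw": 0}
    - {"hand": -1,"x": 0,"y": 0,"z": 0,"yaw": 0}

```text
clock: 11.9
eef_pos: [591.2, 31.6, 221.1]
eef_rot: [3.141, -0.001, -2.942]
wrist_force: [-0.7, 0.9, -1.4]
finger_gap: 0.2
finger_force: 0.0
```

```bash
python3 line.py l2
```

```text
11.9 [591.18  31.6  221.13] [-0.65  0.89 -1.37]
[[332.06 105.62  16.     2.  ]
 [340.08 111.75  51.    10.  ]
 [344.31 123.35  75.    18.  ]
 [348.15 135.59 110.    27.  ]
 [351.78 147.58 153.    34.  ]
 [356.12 158.22 205.    43.  ]]
wheel [ 67  64  52  36  98 249 252 254 253 253 253 254 253 254 254 255 254 251 247 242 227 236 237 237 239 230 238 239 240 243 239 241 242 241 242 241 238
 237 236 235 236 235 234 233 233 236 241 114  25  23  24  23  90 231 221 214 220 229 230 231 228 227 228 221 228 230 140  36  32  38  38  38  38  38]
bars along [-20.21 -16.16  -8.38   0.     8.38  15.96]
row 147.93663662303547 theta 0.29682122892077795 bar3 rel tcp -66.05865267789216
```

θ ≈ +0.30, on the fourth bar. Now I'll press straight down.

arm_command:
  targets:
    - {"hand": -1,"x": 0.033,"y": 0,"z": 0,"yaw": 0}
    - {"hand": -1,"x": 0.033,"y": 0,"z": 0,"yaw": 0}
    - {"hand": -1,"x": 0,"y": 0,"z": 0.006,"yaw": 0}
    - {"hand": -1,"x": 0,"y": 0,"z": 0.005,"yaw": 0}
    - {"hand": -1,"x": 0,"y": 0,"z": 0.0005,"yaw": 0}
    - {"hand": -1,"x": 0,"y": 0,"z": 0.0005,"yaw": 0}
    - {"hand": -1,"x": 0,"y": 0,"z": 0,"yaw": 0}
    - {"hand": -1,"x": 0,"y": 0,"z": 0,"yaw": 0}

```text
clock: 12.75
eef_pos: [526.8, 18.5, 209.2]
eef_rot: [3.142, -0.0, -2.942]
wrist_force: [-0.0, -0.1, -0.5]
finger_gap: 0.2
finger_force: 0.0
```

Command 1.5 mm: from 209.2 that gives about 6–7 N at the start of yielding.

arm_command:
  targets:
    - {"hand": -1,"x": 0,"y": 0,"z": 0.0005,"yaw": 0}
    - {"hand": -1,"x": 0,"y": 0,"z": 0.0005,"yaw": 0}
    - {"hand": -1,"x": 0,"y": 0,"z": 0.0005,"yaw": 0}
    - {"hand": -1,"x": 0,"y": 0,"z": 0,"yaw": 0}

```text
clock: 13.15
eef_pos: [526.8, 18.5, 208.4]
eef_rot: [-3.141, 0.001, -2.942]
wrist_force: [-0.5, 0.2, 5.5]
finger_gap: 0.7
finger_force: 2.8
```

arm_command:
  targets:
    - {"hand": -1,"x": 0,"y": 0,"z": 0.0005,"yaw": 0}
    - {"hand": -1,"x": 0,"y": 0,"z": 0.0005,"yaw": 0}
    - {"hand": -1,"x": 0,"y": 0,"z": 0.0005,"yaw": 0}
    - {"hand": -1,"x": 0,"y": 0,"z": 0.0005,"yaw": 0}
    - {"hand": -1,"x": 0,"y": 0,"z": 0,"yaw": 0}

```text
clock: 13.65
eef_pos: [526.8, 18.5, 206.6]
eef_rot: [-3.141, 0.001, -2.942]
wrist_force: [-1.9, -0.3, 7.1]
finger_gap: 0.6
finger_force: 3.7
```

arm_command:
  targets:
    - {"hand": -1,"x": 0,"y": 0,"z": 0.0005,"yaw": 0}
    - {"hand": -1,"x": 0,"y": 0,"z": 0.0004,"yaw": 0}
    - {"hand": -1,"x": 0,"y": 0,"z": 0,"yaw": 0}
    - {"hand": -1,"x": 0,"y": 0,"z": 0,"yaw": 0}

```text
clock: 14.05
eef_pos: [526.9, 18.5, 205.9]
eef_rot: [-3.141, 0.001, -2.942]
wrist_force: [-1.8, 0.2, 7.2]
finger_gap: 0.6
finger_force: 4.1
```

arm_command:
  targets:
    - {"hand": -1,"x": 0,"y": 0,"z": 0.0003,"yaw": 0}
    - {"hand": -1,"x": 0,"y": 0,"z": 0,"yaw": 0}
    - {"hand": -1,"x": 0,"y": 0,"z": 0,"yaw": 0}

```text
clock: 14.35
eef_pos: [526.9, 18.5, 205.6]
eef_rot: [-3.141, 0.001, -2.942]
wrist_force: [-2.2, -0.2, 8.3]
finger_gap: 0.3
finger_force: 4.2
```

arm_command:
  targets:
    - {"hand": -1,"x": 0,"y": 0,"z": 0.0002,"yaw": 0}
    - {"hand": -1,"x": 0,"y": 0,"z": 0,"yaw": 0}
    - {"hand": -1,"x": 0,"y": 0,"z": 0,"yaw": 0}

```text
clock: 14.65
eef_pos: [526.9, 18.5, 205.5]
eef_rot: [-3.141, 0.002, -2.942]
wrist_force: [-1.5, -0.3, 9.2]
finger_gap: 0.4
finger_force: 4.6
```

arm_command:
  targets:
    - {"hand": -1,"x": 0,"y": 0,"z": 0.0002,"yaw": 0}
    - {"hand": -1,"x": 0,"y": 0,"z": 0,"yaw": 0}
    - {"hand": -1,"x": 0,"y": 0,"z": 0,"yaw": 0}

```text
clock: 14.95
eef_pos: [527.0, 18.5, 205.5]
eef_rot: [-3.141, 0.002, -2.942]
wrist_force: [-1.4, 0.8, 10.4]
finger_gap: 0.4
finger_force: 5.2
```

It has bottomed: the position is held while the force rises to 10.4 N. Letting go and checking.

arm_command:
  targets:
    - {"hand": -1,"x": 0,"y": 0,"z": -0.001,"yaw": 0}
    - {"hand": -1,"x": 0,"y": 0,"z": -0.002,"yaw": 0}
    - {"hand": -1,"x": 0,"y": 0,"z": -0.003,"yaw": 0}
    - {"hand": -1,"x": 0,"y": 0,"z": -0.01,"yaw": 0}
    - {"hand": -1,"x": -0.033,"y": 0,"z": 0,"yaw": 0}
    - {"hand": -1,"x": -0.033,"y": 0,"z": 0,"yaw": 0}
    - {"hand": -1,"x": 0,"y": 0,"z": 0,"yaw": 0}
    - {"hand": -1,"x": 0,"y": 0,"z": 0,"yaw": 0}

```text
clock: 15.75
eef_pos: [591.1, 31.6, 219.9]
eef_rot: [3.141, -0.001, -2.942]
wrist_force: [-0.8, -0.2, 0.3]
finger_gap: 0.5
finger_force: 0.0
```

```bash
python3 line.py l3; python3 - <<'E'
from h import *
w=cv2.imread("pics/l3.png")[90:270,215:425];d=camera("side")[120:270,250:410,::-1]
o=np.zeros((400,800,3),np.uint8);o[:360,:420]=cv2.resize(w,(420,360),interpolation=2);o[:356,420:]=cv2.resize(d,(380,356),interpolation=2)
cv2.imwrite("pics/c5.png",o)
E
```

```text
15.75 [591.12  31.57 219.94] [-0.78 -0.21  0.35]
[[332.18 106.41  22.     2.  ]
 [340.28 111.69  54.    10.  ]
 [344.47 123.37  76.    18.  ]
 [348.5  135.63 114.    27.  ]
 [352.58 147.68 149.    35.  ]
 [355.57 158.56 200.    43.  ]]
wheel [ 67  63  50  36 137 255 251 253 253 253 253 254 253 254 254 255 254 255 254 250 242 234 236 237 238 232 238 239 239 242 240 241 242 241 241 242 237
 237 236 235 235 235 234 233 233 234 239 183  42  19  25  20  58 195 223 216 211 208 215 228 228 225 229 222 222 236 197  49  28  38  38  38  39  38]
bars along [-19.6  -16.13  -8.34   0.     8.37  16.07]
row 147.82446443873178 theta 0.2910105796710034 bar3 rel tcp -66.05765006664751
```

View pics/c5.png

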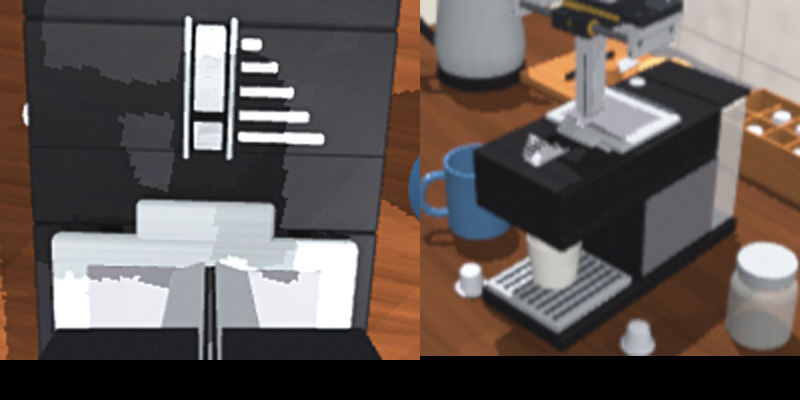

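The wheel line is level with the fourth bar (row 117 in the left half), the lid is shut and nothing around has moved. I'll lift clear and hand in.

arm_command:
  targets:
    - {"hand": -1,"x": 0,"y": 0,"z": -0.03,"yaw": 0}
    - {"hand": -1,"x": 0,"y": 0,"z": -0.03,"yaw": 0}
    - {"hand": -1,"x": 0,"y": 0,"z": 0,"yaw": 0}
    - {"hand": -1,"x": 0,"y": 0,"z": 0,"yaw": 0}

```text
clock: 16.25
eef_pos: [590.8, 31.4, 280.8]
eef_rot: [-3.141, 0.001, -2.943]
wrist_force: [0.8, 0.1, -0.3]
finger_gap: 0.6
finger_force: 0.0
```

```bash
python3 -c "
from cell import manip
print(manip.sign_off())"
```

```text
the job is handed in; nothing more can be done
None
```

The job is handed in at about 16 s: the lid is shut, the wheel reads about +0.29 on the fourth bar, it was pushed to the bottom at about 10 N and released, and I saw nothing around it disturbed.

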